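# Clear the tripped flow rig and hold its reset

## Task

The flow rig has tripped on parts left in its tray: first clear the tray by putting the brass coupling in the blue bin with the other brass coupling and the orange cap in the white bin with the other cap. Then take the yellow-handled stylus from the tool stand, reach it through the hole in the control box and press the recessed red reset button down with it. Finish while still gripping the stylus and holding the button fully down, and leave the other things on the bench where they are.

Things in the scene. Friction and masses are not known exactly. Their poses are not given: they have to be found in the camera images.
- rig: Fixed flow rig: a 200 (x) by 340 (y) mm base with a white tray on its left half (+y) and a white control box on its right half (-y). Origin: centre of the base's underside, on the table. The base's floor is 6 mm thick with a black rim 6 mm wide and 12 mm high above the table all round. The box is 150 by 150 mm, spans x -75 to +75 and y -165 to -15 mm, and its flat top is 70 mm above the table. Yaw varies.
- aperture (a point): Centre of the mouth of the round hole in the control box's flat top, inside a yellow square outline; 18 mm diameter, vertical, 50 mm deep, at (20, -90, 70) mm in the rig's frame. The red reset button lies in it.
- button_top (a point): Centre of the top of the red reset button (14 mm diameter) inside the hole, 20 mm below the box's top when up; it moves down with the button.
- reset_button (a joint): Travel of the reset button in m: 0 up, 0.006 fully down. It springs back: it starts to move at 1.5 N and is fully down at 5 N (583 N/m). It counts as held down beyond 0.004.
- tray (a point): Centre of the tray's floor (6 mm above the table), at (0, 75, 6) mm in the rig's frame.
- coupling: Loose brass pipe coupling standing on end on the tray: 40 mm high, 28 mm diameter from 8 to 32 mm up, 22 mm diameter at both ends, 60 to 130 g. Origin: centre of its lower end, z up along its axis.
- coupling_center (a point): Middle of the brass coupling, 20 mm above its origin.
- cap: Loose orange screw cap of a bottle standing on the tray: 38 mm diameter, 28 mm high, about 30 g. Origin: centre of its underside, z up.
- cap_center (a point): Middle of the orange cap, 14 mm above its origin.
- brass_bin: Fixed blue open bin for brass fittings, 140 (x) by 120 (y) by 45 mm high, walls and floor 4 to 5 mm thick. Origin: centre of its underside. One brass coupling is fixed in it, lying along its +x wall (x 34 to 62 mm, y -18 to 22 mm, up to 32 mm high); the rest is free, and (-20, -5) mm is a good place to put another.
- cap_bin: Fixed white open bin for caps, same size and frame as the blue one. One orange cap is fixed in its (+x, +y) corner, centre at (44, 34) mm, 33 mm high; the rest is free, and (-20, -5) mm is a good place to put another.
- stand: Fixed aluminium tool stand, 130 (x) by 60 (y) by 65 mm high, with two vertical 11 mm holes at x = -40 mm (the stylus) and x = +40 mm (the black driver). Origin: centre of its underside.
- stylus: Loose stylus with a yellow handle, standing upright in the stand at the start: steel shaft 8 mm diameter and 60 mm long, then a square handle 16 by 16 mm and 65 mm long (60 to 125 mm above the tip), 127 mm long in all, 40 to 65 g. Origin: the tip of the shaft, z up along it towards the handle; x and y are square to the handle's faces. The handle's shoulder rests on the stand's top, so the tip is 5 mm above the table at first.
- stylus_tip (a point): The stylus's free tip (lower end of the steel shaft).
- stylus_handle (a point): Point inside the yellow handle, 95 mm above the tip, where it is well gripped.
- driver: Black-handled driver in the stand's other hole, same size as the stylus; not needed. Origin: its tip.
- flask: Glass conical flask, 80 mm diameter, 105 mm high, on the table; not needed. Origin: centre of its underside.
- bottle: Glass jar with an orange cap screwed on, 60 mm diameter, 120 mm high, at the back; not needed. Origin: centre of its underside.
- beaker: Glass beaker, 66 mm diameter, 80 mm high, at the back; not needed. Origin: centre of its underside.
- wrench: Steel wrench, 140 mm long, lying at the left of the table; not needed.
- meter: Yellow hand meter, 90 by 160 by 35 mm, lying at the back; not needed. Origin: centre of its underside.

How it is judged (in metres and radians):
On the way, in this order (a step that is already met when the one before it is completed fails the run):
1. the coupling is in the blue bin and the cap in the white bin, both let go and at rest (x of coupling_center in the frame of brass_bin between -0.066 and 0.066 m and y of coupling_center in the frame of brass_bin between -0.056 and 0.056 m and z of coupling_center in the frame of brass_bin between 0 and 0.05 m and contact force between each of the arm, the fingers and coupling below 0.1 N and linear speed of each of coupling, cap below 0.03 m/s and x of cap_center in the frame of cap_bin between -0.066 and 0.066 m and y of cap_center in the frame of cap_bin between -0.056 and 0.056 m and z of cap_center in the frame of cap_bin between 0 and 0.05 m and contact force between each of the arm, the fingers and cap below 0.1 N), for 0.2 s.
2. the gripped stylus holds the reset button down through the hole (value of joint reset_button above 0.004 m and contact force between stylus and rig above 1.5 N and contact force between the fingers and stylus above 2 N and contact force between stylus and stand below 0.1 N and horizontal distance between stylus_tip and aperture below 0.01 m and angle between stylus's own z axis and vertical below 0.35 rad), for 0.3 s.
At the end, for the whole second after the job is handed in: Coupling in the blue bin, cap in the white bin (middle inside the walls, under 50 mm up), let go, at rest; stylus gripped (over 2 N), off the stand, within 20 degrees of upright, tip within 10 mm of the hole's axis, pressing over 1.5 N, reset button over 4 of its 6 mm down (all of step 1 and all of step 2); the arm keeps its last pose, push and grip.
It fails at once if a bystander (driver, flask, bottle, beaker, wrench or meter) is moved more than 30 mm (distance of any of driver, flask, bottle, beaker, wrench, meter from where it was at the start of the episode above 0.03 m).
It fails at once if the driver, flask, bottle or beaker is tipped over (angle between any of driver, flask, bottle, beaker's own z axis and vertical above 0.5 rad).
It also fails if it takes over 72 s, if anything falls off the work surface, if the arm or the gripper's body presses on something with over 40 N, if the wrist force passes 120 N, or if a joint passes its speed limit or range.

## Robot

A 6-joint arm with a two-finger parallel gripper is mounted at the origin on the work surface. World frame = base frame: x ahead of the robot, y to its left, z up, the work surface at z = 0. Lengths are in m, angles in degrees, forces in N, time in s.
With the tool pointing down it reaches from about 0.35 to 0.875 m from the base axis. Payload 4.2 kg.
Tool frame: the origin (TCP) lies at the very end of the fingers, on their centre line; the grasp point (between the pads) lies 19 mm behind it; z points along the fingers, x is the direction in which the jaws open and shut, and the axes are right-handed (so a half turn about z gives the same grasp; the last joint's range is limited). The gripper opens to 87 mm and grips with 3 to 60 N. Pads are 19 mm wide; open, the fingers measure 117 mm over their backs; the gripper's body (75 mm by 190 mm) begins 51 mm behind the grasp point.
Start: joints at [92.109, 22.042, 0.453, 0, -68.411, -14.817], TCP at [0.137, 0.61, 0.223] pointing down, gripper open.
Joint ranges: [-179.83, 179.83], [-69.29, 118.12], [-61.27, 80.66], [-181.25, 117.63], [-171.15, -9.14], [-177.46, 177.46]. Speed limits (degrees/s): [159.86, 159.86, 180, 180, 180, 180].

## Interface

Orientations are given as a 3x3 rotation matrix whose columns are the frame's x, y, z axes.
In Python, from station import r gives the robot as it stands.
- The arm moves only by the shell command python3 -m jog 'ROWS' [OPENING]. ROWS is JSON, a list of rows, each a list of 2 entries, a list of its own where there are three numbers: the shift along the tool's x, y, z in m, then the turn, a rotation vector about the tool's x, y, z in units of 5 degrees (1.0 is 5 degrees). A call has exactly 10 rows; each row is the pose to reach, as a shift and turn from the pose commanded when the call began, along the tool's axes at that moment; what a row does not reach only later rows make up. A row lasts 1/12 s, in which the tool goes at most 41.7 mm and 7.16 degrees, less where a joint would pass 70% of its speed; a pose out of reach is approached as far as the arm can. A call with a gripper value outside its range is refused whole. OPENING is the finger opening in m, from 0 to 0.087, set as the call begins (- or left out, the last holds). The fingers move at their own pace and stop on an object; the grip force is fixed at half the most. Time passes only in rows, so rows that repeat a pose let the fingers close, or fill a call up. It gives the time, the measured TCP pose, the force and the opening at its end, in the units of the state.
- r.sense(): the state, without advancing time (a new reading comes with each control period).
- r.capture(name): name is "scene" or "top"; returns (picture, depth): 384x512x3 uint8, blue, green, red; 384x512 float32, m along the optical axis (not along the pixel's ray), 0 where there is no reading.
- r.calibration(name): a dict with "fx", "fy", "cx", "cy" (pixels), "R" (3x3) and "t" (3): a world point X has camera coordinates R X + t. Camera axes: x right, y down, z forward; pixel columns grow to the right and rows downward; lengths in m; the calibration is good to about 2 mm. A picture is of the moment at which its call begins. calibration takes no time and is no camera call.
- r.finish_job(): hands the job in, once; it reports no verdict.
Trained networks look in the newest picture that a camera, given by its name, has taken for a name from the list of things; names that differ only in an ending like _2 or _b are one class to them, and where a whole thing is asked for, a point or a joint stands for the part that bears it (a point fixed in the world has none). Each returns a list of dicts, best first, with "confidence" (0 to 1); they miss things now and then, are a little off and sometimes report something else, mostly with a low value. They report only what shows in the picture. A call takes as long as a camera call.
- r.cut_out(query, camera): "region" (384x512 bool, what is visible of it) and "uv" ([column, row] in pixels, amid what is visible of it).
The state is a dict: "time_s": time; "joints": joint angles; "joint_velocities": joint speeds; "effort": joint torques, N m; "tcp_pos": TCP position; "ee_rot": TCP orientation; "wrist_force": force on the tool from outside, world axes, zero at the start; "moment": the same for the moment, N m; "gripper_width": opening from 0.0 (shut) to 1.0 (fully open).
Only numpy, scipy, OpenCV 4.12 (cv2) and the standard library are available. Lean on these libraries where they do the work, as an engineer would, in place of code of your own. Each camera call takes 0.05 s, during which the arm holds its last target.

## Working session

There is one attempt and no reset: what is moved stays moved. The work goes in short steps, Python scripts to look and compute and a shell command to move; the robot and the scene stay as the last step left them, time stands still between calls to the robot, and variables do not carry over. Pictures are saved under pics/ and viewed, and the job is handed in when it is done.

```bash
ls; mkdir -p pics; python3 - <<'E'
from station import r
import cv2
s=r.sense();print(s)
for n in("scene","top"):
    p,d=r.capture(n);cv2.imwrite(f"pics/{n}0.png",p);print(n,r.calibration(n))
E
```

```text
pics
{'time_s': 0.0, 'joints': array([ 9.21102398e+01,  2.20923329e+01,  3.77563691e-01, -3.29785060e-02,
       -6.84108012e+01, -1.48166431e+01]), 'joint_velocities': array([ 0.00650324,  0.02991997,  0.06835397, -0.03110124, -0.10566847,
        0.02832874]), 'effort': array([ 2.12587460e-03, -3.90666139e+01,  1.87408984e+01,  4.21960786e+00,
        1.10346690e-02, -1.96945625e-04]), 'tcp_pos': array([0.13730097, 0.60909009, 0.22141759]), 'ee_rot': array([[-2.20161881e-01, -9.75463244e-01, -4.54142678e-04],
       [-9.75460742e-01,  2.20162345e-01, -2.20978092e-03],
       [ 2.25554518e-03, -4.35111704e-05, -9.99997455e-01]]), 'wrist_force': array([0.30987028, 0.88568612, 0.24218609]), 'moment': array([0.01370157, 0.01179416, 0.00081916]), 'gripper_width': 0.9995603256353619}
scene {'fx': 379.59262483726025, 'fy': 379.59262483726025, 'cx': 256.59264788306456, 'cy': 194.346911278058, 'R': array([[ 0.29404773,  0.95571291,  0.01219692],
       [ 0.72830646, -0.21578038, -0.65039106],
       [-0.61895528,  0.20012911, -0.75950161]]), 't': array([-0.22740491, -0.335154  ,  1.4961562 ])}
top {'fx': 426.51090349498514, 'fy': 426.51090349498514, 'cx': 251.74322945699691, 'cy': 191.01364570956684, 'R': array([[-0.02598889, -0.99966132, -0.00135341],
       [-0.98772027,  0.02588704, -0.15407313],
       [ 0.15405598, -0.0026674 , -0.98805852]]), 't': array([0.07962793, 0.54866144, 1.46080966])}
```

View pics/scene0.png

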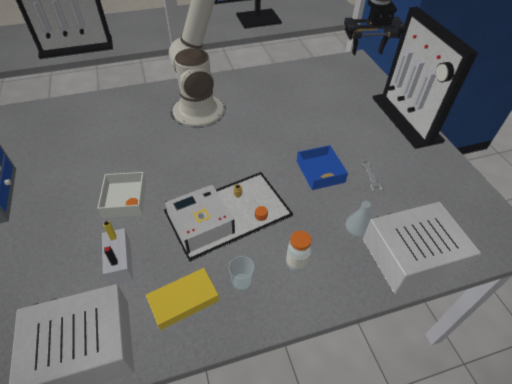

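View pics/top0.png

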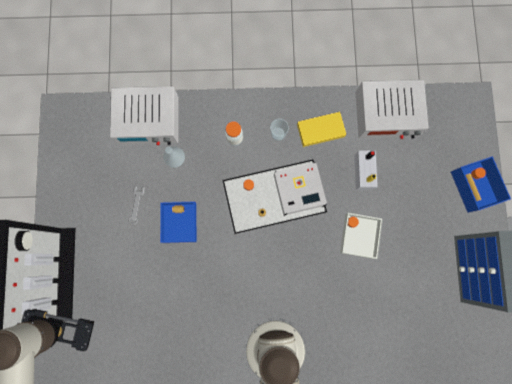

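```bash
cat > h.py <<'E'
import numpy as np
from station import r
def unproj(name,d,mask):
    c=r.calibration(name);v,u=np.nonzero(mask&(d>0));z=d[v,u]
    P=np.stack([(u-c['cx'])/c['fx']*z,(v-c['cy'])/c['fy']*z,z],1)
    return (P-c['t'])@c['R']
def pix2plane(name,uv,zw):
    c=r.calibration(name);ray=c['R'].T@np.array([(uv[0]-c['cx'])/c['fx'],(uv[1]-c['cy'])/c['fy'],1]);o=-c['R'].T@c['t']
    return o+ray*(zw-o[2])/ray[2]
E
python3 - <<'E'
from h import *
import cv2
np.set_printoptions(precision=4,suppress=True)
for cam in("top","scene"):
    p,d=r.capture(cam)
    for q in("coupling","cap","brass_bin","cap_bin","stand","stylus","rig"):
        for o in r.cut_out(q,cam)[:3]:
            m=o['region'];P=unproj(cam,d,m)
            print(cam,q,round(o['confidence'],2),np.round(o['uv']),m.sum(),end=' ')
            if len(P):
                zt=np.percentile(P[:,2],97);T=P[(P[:,2]>zt-.006)&(P[:,2]<zt+.006)]
                rect=cv2.minAreaRect(T[:,:2].astype(np.float32))
                print('med',np.median(P,0),'ztop',round(zt,4),'toprect',rect)
            else: print()
print(r.sense()['time_s'])
E
```

```text
top coupling 0.43 [273. 194.] 5234 med [ 0.5302 -0.0192  0.01  ] ztop 0.0747 toprect ((0.5536785125732422, -0.10144364088773727), (0.1530764251947403, 0.15039241313934326), 12.184791564941406)
top cap 0.61 [372. 177.] 44 med [ 0.5726 -0.3332  0.1123] ztop 0.1367 toprect ((0.5744406580924988, -0.3368533253669739), (0.010222743265330791, 0.007884681224822998), 71.79608917236328)
top cap 0.56 [247. 185.] 57 med [0.5739 0.0777 0.0337] ztop 0.0389 toprect ((0.573624312877655, 0.07622531801462173), (0.024880418553948402, 0.029449526220560074), 88.50690460205078)
top brass_bin 0.89 [175. 222.] 1547 med [0.4508 0.332  0.0053] ztop 0.0464 toprect ((0.448230504989624, 0.3284229338169098), (0.12019550055265427, 0.1398894339799881), 89.57960510253906)
top brass_bin 0.46 [369. 180.] 48 med [ 0.5708 -0.3335  0.1123] ztop 0.137 toprect ((0.5742502808570862, -0.3389177620410919), (0.014263610355556011, 0.008809496648609638), 71.71414184570312)
top cap_bin 0.98 [361. 236.] 1460 med [ 0.3851 -0.3177  0.0064] ztop 0.0463 toprect ((0.3839573860168457, -0.3109152317047119), (0.12008454650640488, 0.140347
[... 2363 characters left out ...]
 ztop 0.045 toprect ((0.384585440158844, -0.3154730200767517), (0.12034270167350769, 0.14364409446716309), 78.91117858886719)
scene stand 0.7 [118. 261.] 1232 med [ 0.6451 -0.3355  0.0628] ztop 0.0667 toprect ((0.6166879534721375, -0.3451341688632965), (0.060630183666944504, 0.1307428479194641), 88.92989349365234)
scene stylus 0.71 [110. 229.] 123 med [ 0.5827 -0.343   0.1069] ztop 0.1316 toprect ((0.578911542892456, -0.34268414974212646), (0.012642317451536655, 0.012601707130670547), 76.92931365966797)
scene rig 0.72 [219. 216.] 6307 med [ 0.5636 -0.0488  0.0114] ztop 0.0715 toprect ((0.5546138286590576, -0.1061689704656601), (0.1539802849292755, 0.1510147899389267), 12.070651054382324)
0.9
```

The overview shows the bins, rig and stand, and the networks' positions match it roughly. I'll refine the small parts from enlarged crops.

```bash
python3 - <<'E'
from h import *
import cv2
np.set_printoptions(precision=4,suppress=True)
a=cv2.imread('pics/top0.png');b=cv2.imread('pics/scene0.png')
f=lambda im,x,y,w,h,s:cv2.resize(im[y:y+h,x:x+w],None,fx=s,fy=s,interpolation=cv2.INTER_CUBIC)
c=np.vstack([np.hstack([f(a,225,150,110,85,4),f(a,350,145,40,85,4)]),]);cv2.imwrite('pics/ctop.png',c)
c=np.hstack([f(b,160,170,125,85,4),f(b,90,210,50,85,4)]);cv2.imwrite('pics/cscene.png',c)
for cam in('top','scene'):
    p,d=r.capture(cam)
    # table depth bias
    m=np.zeros(d.shape,bool);m[(slice(240,280),slice(230,330)) if cam=='top' else (slice(130,165),slice(200,280))]=True
    print(cam,'table z',np.median(unproj(cam,d,m)[:,2]))
    hsv=cv2.cvtColor(p,cv2.COLOR_BGR2HSV)
    for nm,lo,hi,box,z in(('cap',(3,150,120),(14,255,255),(225,150,110,85) if cam=='top' else (250,200,30,30),.03),('yellow',(20,120,120),(35,255,255),(280,165,40,35) if cam=='top' else (185,200,30,30),.07),('brass',(12,80,50),(24,255,255),(255,203,16,18) if cam=='top' else (228,180,18,20),.046),('stylus',(20,120,100),(35,255,255),(362,170,18,16) if cam=='top' else (100,218,20,26),.13)):
        mk=cv2.inRange(hsv,lo,hi)>0;bm=np.zeros_like(mk);x,y,w,h=box;bm[y:y+h,x:x+w]=1;mk&=bm
        v,u=np.nonzero(mk)
        if len(u)==0: print(nm,'none');continue
        P=unproj(cam,d,mk);print(cam,nm,len(u),'uv',u.mean(),v.mean(),u.min(),u.max(),v.min(),v.max(),'plane',pix2plane(cam,(u.mean(),v.mean()),z),'bboxctr',pix2plane(cam,((u.min()+u.max())/2,(v.min()+v.max())/2),z),'cloudmed',np.median(P,0),'zmax',P[:,2].max())
    # rig top
    B=unproj(cam,d,np.ones_like(d,bool))
    sel=(abs(B[:,2]-.071)<.006)&(abs(B[:,0]-.554)<.12)&(abs(B[:,1]+.104)<.12)
    print('box',cv2.minAreaRect(B[sel][:,:2].astype(np.float32)),np.median(B[sel],0))
E
```

```text
top table z -0.000139393616596484
top cap 77 uv 248.1818181818182 184.41558441558442 244 253 180 189 plane [0.5766 0.0773 0.03  ] bboxctr [0.5763 0.0762 0.03  ] cloudmed [0.5766 0.0778 0.034 ] zmax 0.04262070235723394
top yellow 42 uv 298.6904761904762 181.5 293 304 176 187 plane [ 0.5754 -0.0984  0.07  ] bboxctr [ 0.5754 -0.0978  0.07  ] cloudmed [ 0.5751 -0.098   0.0708] zmax 0.07747043002242868
top brass 43 uv 261.83720930232556 212.06976744186048 258 265 209 215 plane [0.4748 0.032  0.046 ] bboxctr [0.475  0.0332 0.046 ] cloudmed [0.4748 0.0317 0.0445] zmax 0.0533626558065614
top stylus 32 uv 370.375 178.0625 367 375 175 181 plane [ 0.5702 -0.3307  0.13  ] bboxctr [ 0.5704 -0.3328  0.13  ] cloudmed [ 0.5725 -0.3331  0.1217] zmax 0.13582955729728666
box ((0.5528658032417297, -0.10177534818649292), (0.15324831008911133, 0.15086449682712555), 11.860564231872559) [ 0.5513 -0.1027  0.0703]
scene table z -0.0011144586788460324
scene cap 114 uv 260.5438596491228 212.2982456140351 255 266 207 219 plane [0.5812 0.071  0.03  ] bboxctr [0.5837 0.0701 0.03  ] cloudmed [0.5826 0.0702 0.0319] zmax 0.037726809511875396
scene yellow 51 uv 201.27450980392157 215.07843137254903 194 209 209 221 plane [ 0.5726 -0.102   0.07  ] bboxctr [ 0.5725 -0.1013  0.07  ] cloudmed [ 0.5742 -0.1025  0.0705] zmax 0.07408896930510696
scene brass 82 uv 237.3658536585366 190.5 234 241 184 196 plane [0.4923 0.0243 0.046 ] bboxctr [0.4905 0.0253 0.046 ] cloudmed [0.4843 0.0262 0.0361] zmax 0.047642844096246854
scene stylus 107 uv 109.90654205607477 230.9532710280374 104 115 221 239 plane [ 0.6034 -0.3362  0.13  ] bboxctr [ 0.6001 -0.337   0.13  ] cloudmed [ 0.5827 -0.342   0.1044] zmax 0.13139512424652083
box ((0.5539994239807129, -0.10605928301811218), (0.15407277643680573, 0.1508754938840866), 11.727226257324219) [ 0.5586 -0.1086  0.0693]
```

View pics/ctop.png

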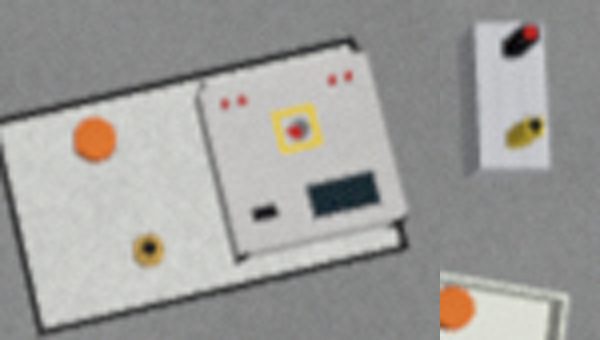

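View pics/cscene.png

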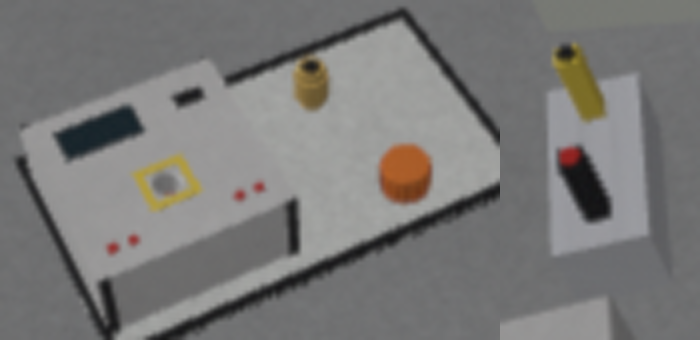

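```bash
cat >> h.py <<'E'
from scipy.spatial.transform import Rotation as Ro
def go(pos,jawdeg=None,R=None):
    s=r.sense();R0=s['ee_rot'];p=s['tcp_pos']
    print('t',round(s['time_s'],2),'tcp',np.round(p,4),'jaw',round(np.degrees(np.arctan2(R0[1,0],R0[0,0])),2),'tilt',np.round(R0[:,2],4),'w',round(s['gripper_width']*87,1),'F',np.round(s['wrist_force'],1))
    print('shift',np.round(R0.T@(np.array(pos)-p),4))
    if jawdeg is not None:
        a=np.radians(jawdeg);X=np.array([np.cos(a),np.sin(a),0]);Z=np.array([0,0,-1.]);T=np.stack([X,np.cross(Z,X),Z],1)
        print('turn',np.round(np.degrees(Ro.from_matrix(R0.T@T).as_rotvec())/5,3))
E
python3 - <<'E'
from h import *
np.set_printoptions(precision=4,suppress=True)
for n,cam,uv,z in(('coup','top',(262.,212.2),.046),('coup','scene',(237.6,186.3),.046),('cap','top',(248.4,184.5),.034),('cap','scene',(261.3,210.6),.034),('sty','top',(373.5,175.8),.132),('sty','scene',(106.3,222.9),.132),('hole','top',(299,182),.07),('hole','scene',(201.5,216),.07)):
    print(n,cam,pix2plane(cam,uv,z))
go((.476,.029,.13),-78)
E
```

```text
coup top [0.4743 0.0315 0.046 ]
coup scene [0.4759 0.0296 0.046 ]
cap top [0.5756 0.0765 0.034 ]
cap scene [0.5787 0.0741 0.034 ]
sty top [ 0.5772 -0.3411  0.132 ]
sty scene [ 0.5766 -0.3431  0.132 ]
hole top [ 0.5736 -0.0994  0.07  ]
hole scene [ 0.576  -0.1021  0.07  ]
t 1.0 tcp [0.1374 0.6097 0.2226] jaw -102.71 tilt [-0.  0. -1.] w 86.9 F [-0.3  0.7 -0.6]
shift [ 0.492  -0.458   0.0925]
turn [ 0.     0.    -4.942]
```

```bash
python3 -m jog '[[[0.03,-0.028,0.0],[0,0,-0.5]],[[0.06,-0.056,0.005],[0,0,-1]],[[0.088,-0.082,0.01],[0,0,-1.5]],[[0.116,-0.108,0.02],[0,0,-2]],[[0.144,-0.134,0.03],[0,0,-2.5]],[[0.172,-0.16,0.035],[0,0,-3]],[[0.2,-0.187,0.04],[0,0,-3.5]],[[0.228,-0.213,0.045],[0,0,-4]],[[0.257,-0.24,0.05],[0,0,-4.5]],[[0.286,-0.267,0.055],[0,0,-4.94]]]' 0.055; python3 -c "
from h import *
go((.475,.0305,.10),-78)"
```

```text
time_s: 1.83
tcp_pos: [0.3356, 0.2704, 0.1678]
ee_rot: [[0.211, -0.978, 0.001], [-0.978, -0.211, 0.001], [-0.001, -0.001, -1.0]]
wrist_force: [0.3, 0.6, 0.0]
gripper_width: 0.632
t 1.83 tcp [0.3356 0.2704 0.1678] jaw -77.84 tilt [ 7.e-04  1.e-03 -1.e+00] w 54.9 F [0.3 0.6 0. ]
shift [ 0.2639 -0.0857  0.0677]
turn [-0.01   0.009  0.033]
```

```bash
python3 -m jog '[[[0.035,-0.011,0.005],[0,0,0]],[[0.07,-0.022,0.012],[0,0,0]],[[0.105,-0.034,0.02],[0,0,0]],[[0.14,-0.045,0.03],[0,0,0]],[[0.175,-0.057,0.04],[0,0,0]],[[0.205,-0.067,0.05],[0,0,0]],[[0.23,-0.075,0.058],[0,0,0]],[[0.25,-0.082,0.064],[0,0,0]],[[0.264,-0.0857,0.068],[0,0,0]],[[0.264,-0.0857,0.068],[0,0,0]]]'; python3 -c "
from h import *
import cv2
go((.475,.0305,.012),-78)
for c in('top','scene'):
  p,d=r.capture(c);cv2.imwrite(f'pics/a_{c}.png',cv2.resize(p[140:260,150:350],None,fx=3.5,fy=3.5))"
```

```text
time_s: 2.67
tcp_pos: [0.4742, 0.0295, 0.0986]
ee_rot: [[0.204, -0.979, -0.001], [-0.979, -0.204, -0.001], [0.001, 0.002, -1.0]]
wrist_force: [0.7, 0.3, -0.4]
gripper_width: 0.63
t 2.67 tcp [0.4742 0.0295 0.0986] jaw -78.22 tilt [-1.5e-03 -8.0e-04 -1.0e+00] w 54.8 F [ 0.7  0.3 -0.4]
shift [-0.0009 -0.0012  0.0866]
turn [ 0.018 -0.006 -0.043]
```

View pics/a_scene.png

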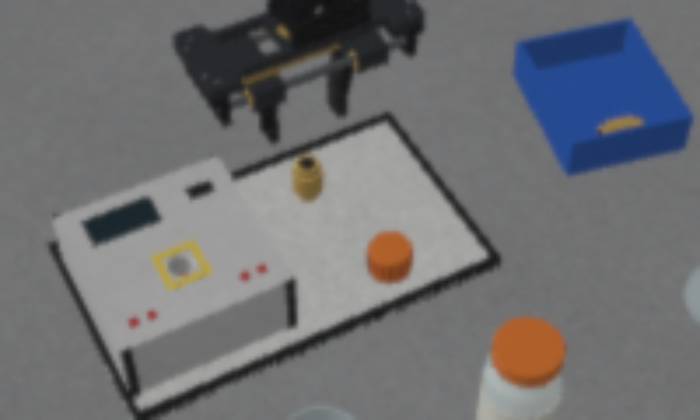

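The open gripper hangs above the coupling (crop 305,175), lined up along the rig's y. Descending and closing.

```bash
python3 -m jog '[[[0,-0.001,0.01],[0,0,0]],[[0,-0.001,0.022],[0,0,0]],[[0,-0.001,0.035],[0,0,0]],[[0,-0.001,0.048],[0,0,0]],[[0,-0.001,0.06],[0,0,0]],[[0,-0.001,0.07],[0,0,0]],[[0,-0.001,0.078],[0,0,0]],[[0,-0.001,0.083],[0,0,0]],[[0,-0.001,0.085],[0,0,0]],[[0,-0.001,0.085],[0,0,0]]]'; python3 -m jog '[[[0,0,0],[0,0,0]],[[0,0,0],[0,0,0]],[[0,0,0],[0,0,0]],[[0,0,0],[0,0,0]],[[0,0,0],[0,0,0]],[[0,0,0],[0,0,0]],[[0,0,0],[0,0,0]],[[0,0,0],[0,0,0]],[[0,0,-0.01],[0,0,0]],[[0,0,-0.03],[0,0,0]]]' 0.0; python3 -c "
from h import *
go((.431,.321,.12),-78)"
```

```text
time_s: 3.6
tcp_pos: [0.4746, 0.0321, 0.0145]
ee_rot: [[0.208, -0.978, -0.0], [-0.978, -0.208, -0.0], [0.0, 0.0, -1.0]]
wrist_force: [-0.4, 0.7, 0.0]
gripper_width: 0.631
time_s: 4.43
tcp_pos: [0.4725, 0.031, 0.0427]
ee_rot: [[0.207, -0.978, -0.006], [-0.978, -0.207, -0.002], [0.001, 0.006, -1.0]]
wrist_force: [1.3, 0.2, -1.4]
gripper_width: 0.309
t 4.43 tcp [0.4725 0.031  0.0427] jaw -78.06 tilt [-0.0062 -0.002  -1.    ] w 26.9 F [ 1.3  0.2 -1.4]
shift [-0.2923 -0.019  -0.0776]
turn [ 0.074 -0.008 -0.011]
```

```bash
python3 -m jog '[[[0,0,-0.02],[0,0,0]],[[-0.015,0,-0.04],[0,0,0]],[[-0.04,-0.002,-0.055],[0,0,0]],[[-0.075,-0.005,-0.06],[0,0,0]],[[-0.11,-0.008,-0.06],[0,0,0]],[[-0.145,-0.01,-0.06],[0,0,0]],[[-0.18,-0.012,-0.06],[0,0,0]],[[-0.215,-0.015,-0.06],[0,0,0]],[[-0.25,-0.018,-0.06],[0,0,0]],[[-0.275,-0.019,-0.06],[0,0,0]]]'; python3 -c "
from h import *
go((.429,.321,.018),-78)"
```

```text
time_s: 5.27
tcp_pos: [0.4356, 0.3073, 0.1042]
ee_rot: [[0.209, -0.978, 0.0], [-0.978, -0.209, 0.0], [-0.0, -0.0, -1.0]]
wrist_force: [0.6, -0.0, -0.8]
gripper_width: 0.316
t 5.27 tcp [0.4356 0.3073 0.1042] jaw -77.92 tilt [ 2.e-04  4.e-04 -1.e+00] w 27.5 F [ 0.6 -0.  -0.8]
shift [-0.0147  0.0036  0.0862]
turn [-0.003  0.004  0.016]
```

```bash
python3 -m jog '[[[-0.01,0.003,0],[0,0,0]],[[-0.015,0.0035,0.01],[0,0,0]],[[-0.015,0.0035,0.025],[0,0,0]],[[-0.015,0.0035,0.04],[0,0,0]],[[-0.015,0.0035,0.055],[0,0,0]],[[-0.015,0.0035,0.068],[0,0,0]],[[-0.015,0.0035,0.078],[0,0,0]],[[-0.015,0.0035,0.084],[0,0,0]],[[-0.015,0.0035,0.0865],[0,0,0]],[[-0.015,0.0035,0.0865],[0,0,0]]]'; python3 -m jog '[[[0,0,0],[0,0,0]],[[0,0,0],[0,0,0]],[[0,0,0],[0,0,0]],[[0,0,0],[0,0,0]],[[0,0,0],[0,0,0]],[[0,0,-0.01],[0,0,0]],[[0,0,-0.03],[0,0,0]],[[0,0,-0.05],[0,0,0]],[[0,0,-0.08],[0,0,0]],[[0,0,-0.1],[0,0,0]]]' 0.06; python3 -c "
from h import *
import cv2
go((.577,.075,.11),-78)
for c in('scene',):
  p,d=r.capture(c);cv2.imwrite(f'pics/b_{c}.png',cv2.resize(p[120:260,220:380],None,fx=3.5,fy=3.5))"
```

```text
time_s: 6.1
tcp_pos: [0.4295, 0.318, 0.0175]
ee_rot: [[0.207, -0.978, -0.001], [-0.978, -0.207, -0.001], [0.001, 0.001, -1.0]]
wrist_force: [-0.2, 0.3, -0.8]
gripper_width: 0.316
time_s: 6.93
tcp_pos: [0.4302, 0.3192, 0.1212]
ee_rot: [[0.208, -0.978, 0.002], [-0.978, -0.208, 0.002], [-0.002, -0.003, -1.0]]
wrist_force: [0.3, -0.0, 0.5]
gripper_width: 0.689
t 6.93 tcp [0.4302 0.3192 0.1212] jaw -77.97 tilt [ 0.0024  0.0021 -1.    ] w 60.0 F [ 0.3 -0.   0.5]
shift [ 0.2695 -0.0926  0.0111]
turn [-0.032  0.018  0.006]
```

View pics/b_scene.png

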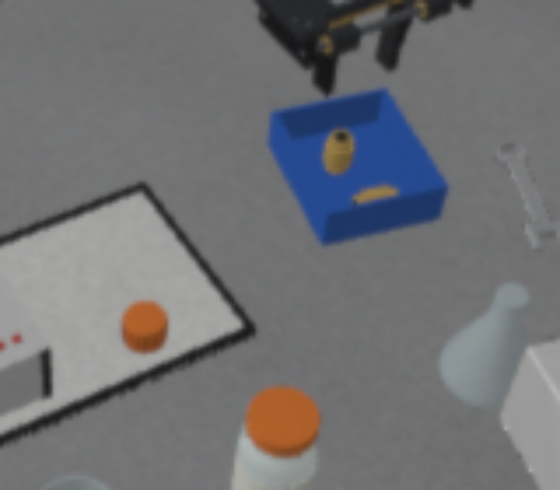

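The coupling stands in the blue bin (crop 340,150). Next, the cap.

```bash
python3 -m jog '[[[0.025,-0.009,0],[0,0,0]],[[0.055,-0.019,0],[0,0,0]],[[0.09,-0.031,0],[0,0,0]],[[0.125,-0.043,0],[0,0,0]],[[0.16,-0.055,0],[0,0,0]],[[0.195,-0.067,0],[0,0,0]],[[0.225,-0.077,0],[0,0,0]],[[0.25,-0.086,0],[0,0,0]],[[0.2695,-0.0925,0],[0,0,0]],[[0.2695,-0.0925,0],[0,0,0]]]'; python3 -c "
from h import *
go((.577,.075,.012),-78)"
```

```text
time_s: 7.82
tcp_pos: [0.5775, 0.0713, 0.1185]
ee_rot: [[0.204, -0.979, 0.001], [-0.979, -0.204, -0.0], [0.0, -0.001, -1.0]]
wrist_force: [0.8, 0.5, -0.1]
gripper_width: 0.688
t 7.82 tcp [0.5775 0.0713 0.1185] jaw -78.25 tilt [ 1.e-03 -3.e-04 -1.e+00] w 59.9 F [ 0.8  0.5 -0.1]
shift [-3.800e-03 -1.000e-04  1.065e-01]
turn [-0.01  -0.005 -0.049]
```

```bash
python3 -m jog '[[[-0.003,0,0.01],[0,0,0]],[[-0.003,0,0.025],[0,0,0]],[[-0.003,0,0.042],[0,0,0]],[[-0.003,0,0.059],[0,0,0]],[[-0.003,0,0.075],[0,0,0]],[[-0.003,0,0.088],[0,0,0]],[[-0.003,0,0.098],[0,0,0]],[[-0.003,0,0.104],[0,0,0]],[[-0.003,0,0.106],[0,0,0]],[[-0.003,0,0.106],[0,0,0]]]'; python3 -m jog '[[[0,0,0],[0,0,0]],[[0,0,0],[0,0,0]],[[0,0,0],[0,0,0]],[[0,0,0],[0,0,0]],[[0,0,0],[0,0,0]],[[0,0,0],[0,0,0]],[[0,0,0],[0,0,0]],[[0,0,-0.005],[0,0,0]],[[0,0,-0.02],[0,0,0]],[[0,0,-0.04],[0,0,0]]]' 0.0; python3 -c "
from h import *
go((.3635,-.314,.15),-78)"
```

```text
time_s: 8.65
tcp_pos: [0.5752, 0.0776, 0.0118]
ee_rot: [[0.209, -0.978, -0.0], [-0.978, -0.209, -0.0], [0.0, 0.001, -1.0]]
wrist_force: [-0.6, 1.1, 0.3]
gripper_width: 0.688
time_s: 9.48
tcp_pos: [0.5739, 0.0766, 0.0509]
ee_rot: [[0.207, -0.978, -0.004], [-0.978, -0.207, -0.001], [0.001, 0.005, -1.0]]
wrist_force: [0.4, 0.1, 0.1]
gripper_width: 0.428
t 9.48 tcp [0.5739 0.0766 0.0509] jaw -78.03 tilt [-0.0044 -0.0015 -1.    ] w 37.2 F [0.4 0.1 0.1]
shift [ 0.3385  0.2873 -0.0976]
turn [ 0.052 -0.006 -0.006]
```

```bash
python3 -m jog '[[[0,0,-0.025],[0,0,0]],[[0,0,-0.055],[0,0,0.2]],[[0.015,0.012,-0.08],[0,0,0.6]],[[0.04,0.034,-0.095],[0,0,1.0]],[[0.067,0.057,-0.098],[0,0,1.4]],[[0.095,0.08,-0.098],[0,0,1.8]],[[0.123,0.104,-0.098],[0,0,2.2]],[[0.151,0.128,-0.098],[0,0,2.6]],[[0.179,0.152,-0.098],[0,0,3.0]],[[0.207,0.176,-0.098],[0,0,3.4]]]'; python3 -c "
from h import *
go((.3635,-.314,.13),-95)"
```

```text
time_s: 10.32
tcp_pos: [0.4449, -0.1631, 0.1503]
ee_rot: [[-0.089, -0.996, 0.0], [-0.996, 0.089, 0.0], [-0.0, -0.0, -1.0]]
wrist_force: [0.9, -0.3, -0.0]
gripper_width: 0.429
t 10.32 tcp [ 0.4449 -0.1631  0.1503] jaw -95.08 tilt [ 3.e-04  1.e-04 -1.e+00] w 37.3 F [ 0.9 -0.3 -0. ]
shift [0.1575 0.0678 0.0203]
turn [-0.003  0.001 -0.016]
```

```bash
python3 -m jog '[[[0.025,0.011,0],[0,0,0]],[[0.05,0.022,0],[0,0,0]],[[0.08,0.034,0.005],[0,0,0]],[[0.105,0.045,0.01],[0,0,0]],[[0.128,0.055,0.015],[0,0,0]],[[0.147,0.063,0.025],[0,0,0]],[[0.1575,0.068,0.04],[0,0,0]],[[0.1575,0.068,0.055],[0,0,0]],[[0.1575,0.068,0.07],[0,0,0]],[[0.1575,0.068,0.085],[0,0,0]]]';  python3 -c "
from h import *
go((.3635,-.314,.014),-95)"
```

```text
time_s: 11.15
tcp_pos: [0.3644, -0.3132, 0.0646]
ee_rot: [[-0.088, -0.996, 0.0], [-0.996, 0.088, -0.0], [-0.0, -0.0, -1.0]]
wrist_force: [0.1, 1.0, -0.2]
gripper_width: 0.429
t 11.15 tcp [ 0.3644 -0.3132  0.0646] jaw -95.07 tilt [ 3.e-04 -0.e+00 -1.e+00] w 37.3 F [ 0.1  1.  -0.2]
shift [0.0009 0.0008 0.0506]
turn [-0.004  0.    -0.015]
```

```bash
python3 -m jog '[[[0,0,0.015],[0,0,0]],[[0,0,0.03],[0,0,0]],[[0,0,0.041],[0,0,0]],[[0,0,0.047],[0,0,0]],[[0,0,0.0495],[0,0,0]],[[0,0,0.0495],[0,0,0]],[[0,0,0.0495],[0,0,0]],[[0,0,0.0495],[0,0,0]],[[0,0,0.0495],[0,0,0]],[[0,0,0.0495],[0,0,0]]]'; python3 -m jog '[[[0,0,0],[0,0,0]],[[0,0,0],[0,0,0]],[[0,0,0],[0,0,0]],[[0,0,0],[0,0,0]],[[0,0,0],[0,0,0]],[[0,0,-0.015],[0,0,0]],[[0,0,-0.05],[0,0,0]],[[0,0,-0.09],[0,0,0]],[[0,0,-0.13],[0,0,0]],[[0,0,-0.17],[0,0,0]]]' 0.055; python3 - <<'E'
from h import *
import cv2
go((.577,-.342,.19),-90)
np.set_printoptions(precision=4,suppress=True)
I=[]
for c,b in(('scene',(80,160,110,130)),('top',(330,140,80,130))):
  p,d=r.capture(c);x,y,w,h=b;I.append(cv2.resize(p[y:y+h,x:x+w],None,fx=4,fy=4,interpolation=cv2.INTER_CUBIC))
  m=np.ones(d.shape,bool);B=unproj(c,d,m)
  T=B[(abs(B[:,2]-.065)<.005)&(abs(B[:,0]-.61)<.09)&(abs(B[:,1]+.343)<.05)]
  print(c,'stand',cv2.minAreaRect(T[:,:2].astype(np.float32)))
  T=B[(B[:,2]>.121)&(B[:,2]<.137)&(abs(B[:,0]-.577)<.02)&(abs(B[:,1]+.343)<.02)]
  print('stylus end',len(T),np.median(T,0) if len(T) else 0)
cv2.imwrite('pics/c.png',np.hstack(I))
E
```

```text
time_s: 11.98
tcp_pos: [0.3651, -0.313, 0.0161]
ee_rot: [[-0.087, -0.996, 0.001], [-0.996, 0.087, -0.0], [0.0, -0.001, -1.0]]
wrist_force: [0.1, -0.8, -0.5]
gripper_width: 0.431
time_s: 12.82
tcp_pos: [0.3642, -0.3126, 0.1874]
ee_rot: [[-0.087, -0.996, -0.0], [-0.996, 0.087, 0.0], [-0.0, 0.0, -1.0]]
wrist_force: [1.4, -0.5, 0.1]
gripper_width: 0.63
t 12.82 tcp [ 0.3642 -0.3126  0.1874] jaw -95.01 tilt [-4.e-04  2.e-04 -1.e+00] w 54.8 F [ 1.4 -0.5  0.1]
shift [ 0.0107 -0.2145 -0.0027]
turn [ 0.005  0.002 -1.001]
scene stand ((0.6156275272369385, -0.34542813897132874), (0.061238422989845276, 0.13378746807575226), 88.69190979003906)
stylus end 47 [ 0.5796 -0.3431  0.1298]
top stand ((0.6148126125335693, -0.34092313051223755), (0.0614706389605999, 0.13012313842773438), 88.94668579101562)
stylus end 26 [ 0.5733 -0.3375  0.1299]
```

View pics/c.png

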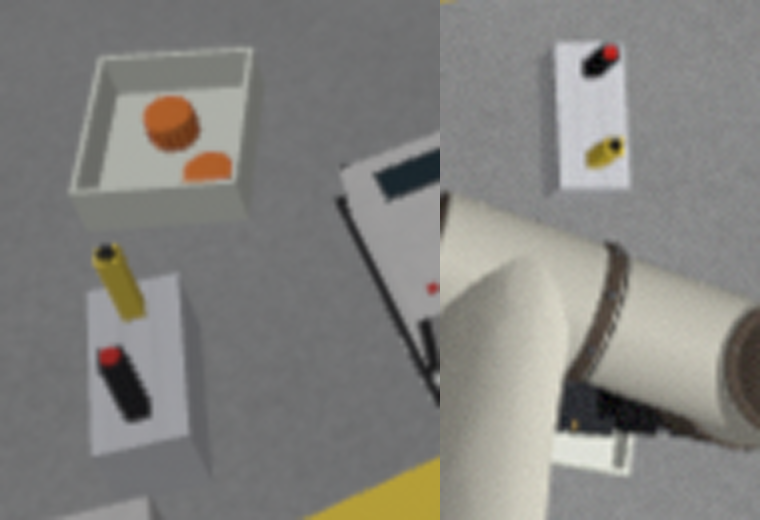

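The cap sits in the white bin beside the fixed one (crop 170,120). The stand fit and direct sighting agree on the stylus at about (0.576, -0.342).

```bash
python3 -m jog '[[[0.001,-0.02,0],[0,0,0]],[[0.002,-0.05,0],[0,0,-0.2]],[[0.004,-0.085,0],[0,0,-0.4]],[[0.006,-0.12,0],[0,0,-0.6]],[[0.008,-0.15,0],[0,0,-0.8]],[[0.009,-0.178,0],[0,0,-0.8]],[[0.01,-0.2,0],[0,0,-0.8]],[[0.011,-0.2135,0],[0,0,-0.8]],[[0.011,-0.2135,0],[0,0,-0.8]],[[0.011,-0.2135,0],[0,0,-0.8]]]'; python3 -c "
from h import *
go((.5755,-.342,.08),-91)"
```

```text
time_s: 13.75
tcp_pos: [0.5763, -0.3421, 0.1839]
ee_rot: [[-0.017, -1.0, -0.002], [-1.0, 0.017, 0.001], [-0.001, 0.002, -1.0]]
wrist_force: [0.1, -1.0, 0.5]
gripper_width: 0.634
t 13.75 tcp [ 0.5763 -0.3421  0.1839] jaw -91.0 tilt [-0.0023  0.0011 -1.    ] w 55.1 F [ 0.1 -1.   0.5]
shift [0.     0.0006 0.1039]
turn [0.026 0.012 0.   ]
```

```bash
python3 -m jog '[[[0,0.0005,0.01],[0,0,0]],[[0,0.0005,0.022],[0,0,0]],[[0,0.0005,0.038],[0,0,0]],[[0,0.0005,0.054],[0,0,0]],[[0,0.0005,0.07],[0,0,0]],[[0,0.0005,0.084],[0,0,0]],[[0,0.0005,0.094],[0,0,0]],[[0,0.0005,0.1],[0,0,0]],[[0,0.0005,0.103],[0,0,0]],[[0,0.0005,0.103],[0,0,0]]]'; python3 -m jog '[[[0,0,0],[0,0,0]],[[0,0,0],[0,0,0]],[[0,0,0],[0,0,0]],[[0,0,0],[0,0,0]],[[0,0,0],[0,0,0]],[[0,0,0],[0,0,0]],[[0,0,0],[0,0,0]],[[0,0,0],[0,0,0]],[[0,0,0],[0,0,0]],[[0,0,0],[0,0,0]]]' 0.0; python3 -c "
from h import *
go((.5755,-.342,.2),-91)"
```

```text
time_s: 14.58
tcp_pos: [0.5755, -0.3424, 0.0822]
ee_rot: [[-0.018, -1.0, -0.001], [-1.0, 0.018, 0.0], [-0.0, 0.001, -1.0]]
wrist_force: [0.1, 0.2, 1.1]
gripper_width: 0.633
time_s: 15.42
tcp_pos: [0.576, -0.3425, 0.0826]
ee_rot: [[-0.018, -1.0, 0.0], [-1.0, 0.018, -0.0], [0.0, -0.0, -1.0]]
wrist_force: [-0.2, 0.6, 0.6]
gripper_width: 0.183
t 15.42 tcp [ 0.576  -0.3425  0.0826] jaw -91.01 tilt [ 0. -0. -1.] w 15.9 F [-0.2  0.6  0.6]
shift [-0.0004  0.0005 -0.1174]
turn [-0.001 -0.    -0.001]
```

```bash
python3 -m jog '[[[0,0,-0.005],[0,0,0]],[[0,0,-0.012],[0,0,0]],[[0,0,-0.022],[0,0,0]],[[0,0,-0.035],[0,0,0]],[[0,0,-0.05],[0,0,0]],[[0,0,-0.065],[0,0,0]],[[0,0,-0.08],[0,0,0]],[[0,0,-0.095],[0,0,0]],[[0,0,-0.11],[0,0,0]],[[0,0,-0.118],[0,0,0]]]'; python3 - <<'E'
from h import *
import cv2
go((.5745,-.1005,.19),-91)
c='scene';p,d=r.capture(c);cv2.imwrite('pics/d.png',cv2.resize(p[130:290,60:260],None,fx=4,fy=4,interpolation=cv2.INTER_CUBIC))
E
```

```text
time_s: 16.25
tcp_pos: [0.5769, -0.343, 0.2041]
ee_rot: [[-0.017, -1.0, 0.004], [-1.0, 0.017, -0.002], [0.002, -0.004, -1.0]]
wrist_force: [-0.4, -0.1, 0.1]
gripper_width: 0.175
t 16.25 tcp [ 0.5769 -0.343   0.2041] jaw -91.0 tilt [ 0.0042 -0.0021 -1.    ] w 15.2 F [-0.4 -0.1  0.1]
shift [-0.2424  0.0066  0.0135]
turn [-0.049 -0.023  0.001]
```

View pics/d.png

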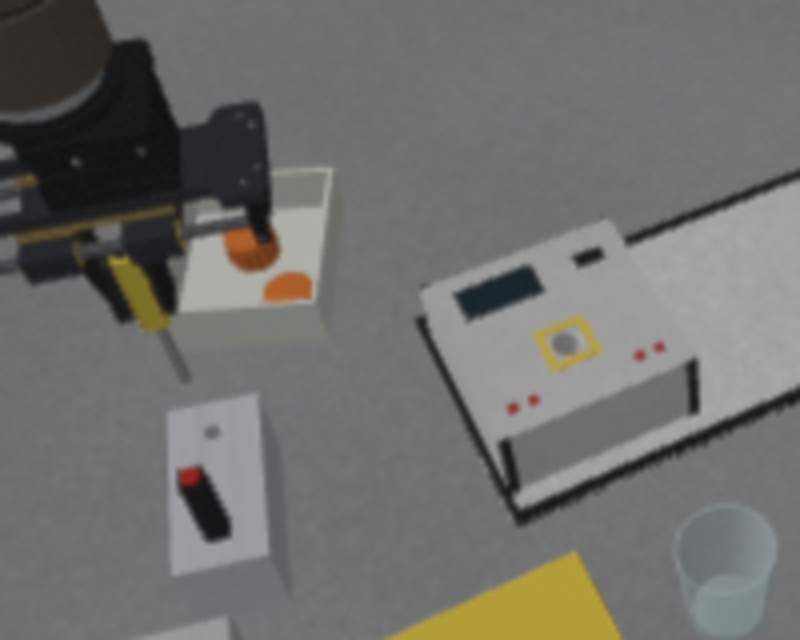

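The stylus is held and out of the stand, with its shaft tip at crop (187,381). Moving above the hole, then comparing tip and hole in both cameras.

```bash
python3 -m jog '[[[-0.015,0,0],[0,0,0]],[[-0.04,0.001,0.002],[0,0,0]],[[-0.075,0.002,0.005],[0,0,0]],[[-0.11,0.003,0.01],[0,0,0]],[[-0.145,0.004,0.015],[0,0,0]],[[-0.18,0.005,0.02],[0,0,0]],[[-0.208,0.006,0.024],[0,0,0]],[[-0.23,0.006,0.025],[0,0,0]],[[-0.2424,0.006,0.025],[0,0,0]],[[-0.2424,0.006,0.025],[0,0,0]]]'; python3 - <<'E'
from h import *
import cv2
go((.5745,-.1005,.165),-91)
s=r.sense();tip=s['tcp_pos']+s['ee_rot']@[0,0,.077]
for c,b in(('scene',(150,150,100,100)),('top',(250,130,100,100))):
  k=r.calibration(c)
  for X in(tip,np.array([.5745,-.1005,.07])):
    q=k['R']@X+k['t'];print(c,X,k['fx']*q[0]/q[2]+k['cx'],k['fy']*q[1]/q[2]+k['cy'])
  p,d=r.capture(c);x,y,w,h=b;cv2.imwrite(f'pics/e_{c}.png',cv2.resize(p[y:y+h,x:x+w],None,fx=6,fy=6,interpolation=cv2.INTER_CUBIC))
E
```

```text
time_s: 17.13
tcp_pos: [0.5739, -0.0975, 0.1751]
ee_rot: [[-0.014, -1.0, -0.001], [-1.0, 0.014, 0.0], [-0.0, 0.001, -1.0]]
wrist_force: [0.7, -0.0, -0.6]
gripper_width: 0.181
t 17.13 tcp [ 0.5739 -0.0975  0.1751] jaw -90.82 tilt [-1.e-03  3.e-04 -1.e+00] w 15.7 F [ 0.7 -0.  -0.6]
shift [ 0.003  -0.0007  0.0101]
turn [0.012 0.003 0.037]
scene [ 0.57379891 -0.09745662  0.09811912] 201.9820409925071 208.83518187150898
scene [ 0.5745 -0.1005  0.07  ] 201.93830256277448 215.47907075217418
top [ 0.57379891 -0.09745662  0.09811912] 299.3140086589246 180.52154163350153
top [ 0.5745 -0.1005  0.07  ] 299.2997256982064 181.74524108960446
```

View pics/e_scene.png

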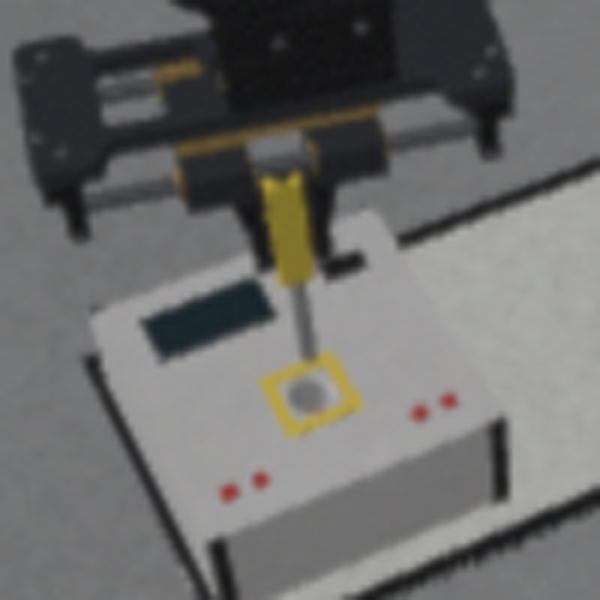

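View pics/e_top.png

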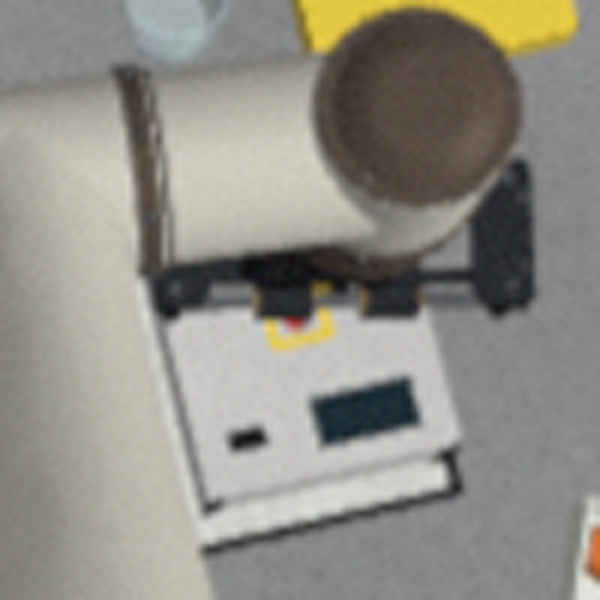

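```bash
python3 -m jog '[[[0,0,0],[0,0,0]],[[0,0,0.002],[0,0,0]],[[0,0,0.005],[0,0,0]],[[0,0,0.008],[0,0,0]],[[0,0,0.01],[0,0,0]],[[0,0,0.01],[0,0,0]],[[0,0,0.01],[0,0,0]],[[0,0,0.01],[0,0,0]],[[0,0,0.01],[0,0,0]],[[0,0,0.01],[0,0,0]]]'; python3 - <<'E'
from h import *
import cv2
go((.5745,-.1005,.15),-91)
s=r.sense();tip=s['tcp_pos']+s['ee_rot']@[0,0,.077]
for c,b in(('scene',(150,150,100,100)),):
  k=r.calibration(c)
  for X in(tip,np.array([.5745,-.1005,.07])):
    q=k['R']@X+k['t'];print(c,X,k['fx']*q[0]/q[2]+k['cx'],k['fy']*q[1]/q[2]+k['cy'])
  p,d=r.capture(c);x,y,w,h=b;cv2.imwrite(f'pics/f_{c}.png',cv2.resize(p[185:235,175:230],None,fx=12,fy=12,interpolation=cv2.INTER_CUBIC))
go((.5745,-.1005,.15),-91)
E
```

```text
time_s: 18.07
tcp_pos: [0.5744, -0.0999, 0.1657]
ee_rot: [[-0.017, -1.0, 0.0], [-1.0, 0.017, -0.0], [-0.0, -0.0, -1.0]]
wrist_force: [0.0, 0.1, -0.6]
gripper_width: 0.179
t 18.07 tcp [ 0.5744 -0.0999  0.1657] jaw -91.0 tilt [ 3.e-04 -0.e+00 -1.e+00] w 15.6 F [ 0.   0.1 -0.6]
shift [ 0.0006 -0.0001  0.0157]
turn [-0.004  0.    -0.   ]
scene [ 0.57440001 -0.09994522  0.08871843] 201.47232896811317 211.30379617140107
scene [ 0.5745 -0.1005  0.07  ] 201.93830256277448 215.47907075217418
t 18.12 tcp [ 0.5744 -0.0999  0.1657] jaw -91.0 tilt [ 4.e-04 -0.e+00 -1.e+00] w 16.1 F [ 0.5 -0.2 -1.6]
shift [ 0.0006 -0.0001  0.0157]
turn [-0.004 -0.    -0.   ]
```

View pics/f_scene.png

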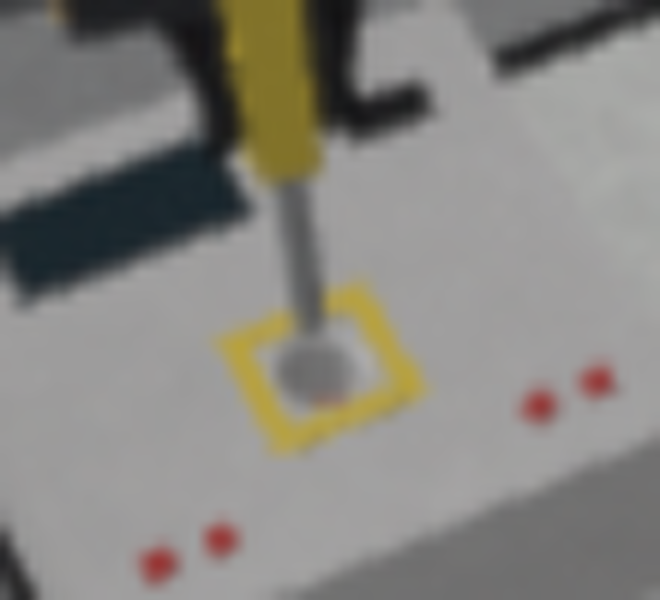

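Tip (crop 313,330) and hole centre (crop 316,371) line up with the projection to within about 1.5 mm. Inserting.

```bash
python3 -m jog '[[[0.0005,0,0.003],[0,0,0]],[[0.0005,0,0.007],[0,0,0]],[[0.0005,0,0.011],[0,0,0]],[[0.0005,0,0.015],[0,0,0]],[[0.0005,0,0.019],[0,0,0]],[[0.0005,0,0.023],[0,0,0]],[[0.0005,0,0.027],[0,0,0]],[[0.0005,0,0.031],[0,0,0]],[[0.0005,0,0.034],[0,0,0]],[[0.0005,0,0.034],[0,0,0]]]'; python3 -c "
from h import *
go((.5745,-.1005,.12),-91)"
```

```text
time_s: 18.95
tcp_pos: [0.5738, -0.1005, 0.1306]
ee_rot: [[-0.018, -1.0, -0.002], [-1.0, 0.018, 0.0], [0.0, 0.002, -1.0]]
wrist_force: [0.1, -0.1, -0.5]
gripper_width: 0.182
t 18.95 tcp [ 0.5738 -0.1005  0.1306] jaw -91.02 tilt [-0.0016  0.     -1.    ] w 15.9 F [ 0.1 -0.1 -0.5]
shift [-0.     -0.0008  0.0106]
turn [ 0.018 -0.    -0.004]
```

```bash
python3 -m jog '[[[0,0,0.002],[0,0,0]],[[0,0,0.004],[0,0,0]],[[0,0,0.006],[0,0,0]],[[0,0,0.008],[0,0,0]],[[0,0,0.008],[0,0,0]],[[0,0,0.008],[0,0,0]],[[0,0,0.008],[0,0,0]],[[0,0,0.008],[0,0,0]],[[0,0,0.008],[0,0,0]],[[0,0,0.008],[0,0,0]]]'; python3 -c "
from h import *
go((.5745,-.1005,.12),-91)"
```

```text
time_s: 19.78
tcp_pos: [0.5746, -0.1005, 0.1238]
ee_rot: [[-0.018, -1.0, 0.001], [-1.0, 0.018, -0.0], [0.0, -0.001, -1.0]]
wrist_force: [-0.3, -0.1, 3.6]
gripper_width: 0.183
t 19.78 tcp [ 0.5746 -0.1005  0.1238] jaw -91.0 tilt [ 8.e-04 -1.e-04 -1.e+00] w 15.9 F [-0.3 -0.1  3.6]
shift [-0.      0.0001  0.0038]
turn [-0.009 -0.    -0.001]
```

```bash
python3 -m jog '[[[0,0,0.001],[0,0,0]],[[0,0,0.002],[0,0,0]],[[0,0,0.003],[0,0,0]],[[0,0,0.004],[0,0,0]],[[0,0,0.004],[0,0,0]],[[0,0,0.004],[0,0,0]],[[0,0,0.004],[0,0,0]],[[0,0,0.004],[0,0,0]],[[0,0,0.004],[0,0,0]],[[0,0,0.004],[0,0,0]]]'; python3 - <<'E'
from h import *
import cv2
I=[]
for i in range(3):
  c='scene';p,d=r.capture(c);go((.5745,-.1005,.12),-91)
cv2.imwrite('pics/g.png',cv2.resize(p[120:260,90:350],None,fx=3,fy=3,interpolation=cv2.INTER_CUBIC))
E
```

```text
time_s: 20.62
tcp_pos: [0.5747, -0.1005, 0.1213]
ee_rot: [[-0.017, -1.0, 0.001], [-1.0, 0.017, -0.001], [0.001, -0.001, -1.0]]
wrist_force: [-2.8, 0.6, 10.7]
gripper_width: 0.18
t 20.67 tcp [ 0.5747 -0.1006  0.1213] jaw -90.97 tilt [ 1.4e-03 -6.0e-04 -1.0e+00] w 16.0 F [-2.   1.1 11.3]
shift [-0.0001  0.0002  0.0013]
turn [-0.016 -0.006  0.007]
t 20.72 tcp [ 0.5747 -0.1005  0.1213] jaw -90.97 tilt [ 1.4e-03 -5.0e-04 -1.0e+00] w 15.8 F [-3.   2.3 10.7]
shift [-0.      0.0002  0.0013]
turn [-0.016 -0.006  0.007]
t 20.77 tcp [ 0.5747 -0.1006  0.1213] jaw -90.97 tilt [ 1.4e-03 -6.0e-04 -1.0e+00] w 16.1 F [-2.2  1.8 11.8]
shift [-0.0001  0.0002  0.0013]
turn [-0.016 -0.006  0.006]
```

View pics/g.png

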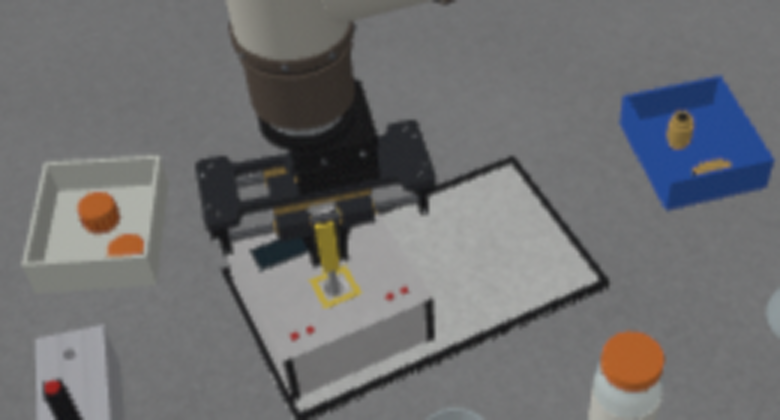

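The stylus is in the hole (crop 333,288), with the cap in the white bin and the coupling in the blue bin. The push holds steady at about 11 N, above the 5 N needed for full travel. Handing in.

```bash
python3 -c "
from station import r
print(r.finish_job())"
```

```text
the job is handed in; nothing more can be done
None
```

I put the coupling in the blue bin and the orange cap in the white bin. I then took the stylus from the stand and pressed the reset button with it through the hole. I handed the job in at about 20.8 s, with the stylus still gripped and the button held down.

**Last checks:**
- **Push:** steady at about 11 N, above the 5 N needed to press the button fully down. The tip had stopped about 6 mm below the button's rest height. The button's travel itself can't be read directly.
- **Stylus:** the opening was 16 mm, the width of the handle. The tool was upright to about 0.1°, and the tip was on the measured hole axis to about 1–2 mm.
- **Bins and bench:** the last scene picture showed both parts standing clear in their bins and the tray empty. The driver stood in its hole, and the parts of the jar, beaker and flask in view stood where they had been. The wrench and meter were outside that picture; I never moved the arm near them.

**Disagreements:** the two cameras differed by up to about 4 mm in y, so I used averages. The scene camera's view of the stylus tip above the hole confirmed the average there. A side force of about 2–3 N showed during the final press, so the tip may be touching something lightly off-centre. The networks' labels for the coupling and cap were sometimes wrong, so I checked positions against the pictures and the depth readings.

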